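# Draw the rolling pin out from under the organiser's sliding tray

## Task

Get the rolling pin out for baking: slide the upper tray of the wooden utensil organiser all the way to one end, then take the pin from the lower box, bring one end up first and draw it slantwise out from under the tray, without forcing it against the organiser. Finish holding the pin still and about level in the gripper, all of it well above the whole organiser, and leave the tray at its end and the canister, egg box and other things where they stand.

Things in the scene. Friction and masses are not known exactly. Their poses are not given: they have to be found in the camera images.
- organiser: Plain light-wood two-tier utensil organiser, fixed to the worktop; origin at the centre of its underside. Its lower box is 200 (its x) x 420 (its y, the long way) x 88 mm high, open-topped; walls 10 mm, floor 8 mm; inside 180 x 400 mm. 8 mm high blocks on its corners stop the sliding upper tray.
- pin_rest_a (a point): Bottom of the pin's rest near the +y end: a 40 mm wide notch at x = 0 in a cross rib 12 mm thick, 120 mm from the organiser's centre; the notch's bottom is 28 mm, the rib's top 40 mm above the worktop.
- pin_rest_b (a point): The same rest near the -y end.
- tray_under (a point): Middle of the upper tray's underside, 89 mm above the worktop. The tray is 200 mm (x) by 150 mm (y), its rim 118 mm above the worktop; it lies on the box's rims and covers the middle of the box at the start. With the tray at one end, the opening left beside it is 250 mm long and 180 mm wide: shorter than the pin.
- tray (a joint): Position of the upper tray along the organiser's y axis, in m: 0 = centred, +0.125 = stopped at the organiser's +y end, -0.125 = stopped at its -y end. It slides with about 3 N of friction, stays where it is left and cannot be lifted off. It moves by its grip.
- tray_grip (a point): Centre of the tray's grip, 133 mm above the worktop: an upright board across the tray's middle, 12 mm thick (along y), 90 mm wide (along x), top 143 mm above the worktop, 25 mm above the tray's rim. 61 mm of free length in the tray on each side of it; on one side two teaspoons lie across up to 106 mm high, two round cutters stand on the other, towards one of the tray's corners. Axes as the organiser's.
- pin_center (a point): Centre of the rolling pin: a plain straight wooden cylinder, 36 mm in diameter and 320 mm long, about 0.25 kg (may vary by a third), lying loose in the rib notches along the organiser's y axis, its centre 46 mm above the worktop. Its y axis runs along the pin.
- pin_end_a (a point): Middle of the pin's end face at its +y end, 160 mm from the centre.
- pin_end_b (a point): Middle of the pin's end face at its -y end, 160 mm from the centre.
- canister_mid (a point): Tall white ceramic canister with blue leaves and a lid, 137 mm across, 205 mm high, loose; this point is on its axis, 100 mm up. It stands 345 to 375 mm from the organiser's centre beyond one of its two ends, in the way of a long thing drawn out low at that end.
- egg_box_mid (a point): Low card egg box, 106 x 156 x 72 mm high, loose, beyond the organiser's other end; this point is at its middle, 36 mm up.
- timer: White kitchen timer, 62 mm across and 47 mm high, at the back; origin under its middle. Leave alone.
- butter: Wrapped block of butter, 73 x 102 x 37 mm, at the back; origin under its middle. Leave alone.
- lemon: Lemon, 71 x 53 x 51 mm, at the back; origin under its middle. Leave alone.

How it is judged:
On the way, in this order (a step that is already met when the one before it is completed fails the run):
1. the upper tray has been slid to one end (within 12 mm of its stop) ((value of joint tray above 0.113 m or value of joint tray below -0.113 m)), for 0.2 s.
2. one end of the pin has come up out of the box (its middle 115 mm or more up) while the other end is still down in the box (its middle under 85 mm) (((height (world z) of pin_end_a above 0.115 m and height (world z) of pin_end_b below 0.085 m) or (height (world z) of pin_end_b above 0.115 m and height (world z) of pin_end_a below 0.085 m))), for 0.1 s.
At the end, for the whole second after the job is handed in: The gripper holds the pin still (under 30 mm/s), level within 17 degrees, both end middles more than 180 mm above the worktop (37 mm over the top of the tray's grip), touching neither organiser nor canister; the tray is within 12 mm of either end stop ((value of joint tray above 0.113 m or value of joint tray below -0.113 m) and height (world z) of each of pin_end_a, pin_end_b above 0.18 m and angle between pin_center's own y axis and vertical between 1.27 and 1.87 rad and contact force between rolling_pin and the fingers above 2 N and contact force between rolling_pin and organiser below 0.3 N and contact force between rolling_pin and flour_canister below 0.3 N and linear speed of rolling_pin below 0.03 m/s); the arm keeps its last pose, push and grip.
It fails at once if canister, egg box, timer, butter or lemon shifted by more than 25 mm (distance of any of canister_mid, egg_box_mid, timer, butter, lemon from where it was at the start of the episode above 0.025 m).
It fails at once if the pin forced against the organiser with more than 40 N (contact force between rolling_pin and organiser above 40 N).
It also fails if it takes over 48 s, if anything falls off the work surface, if the arm or the gripper's body presses on something with over 40 N, if the wrist force passes 120 N, or if a joint passes its speed limit or range.

## Robot

A 6-joint arm with a two-finger parallel gripper is mounted at the origin on a cart in front of the work surface, level with it; the furniture and walls round the work are solid. World frame = base frame: x ahead of the robot, y to its left, z up, the work surface at z = 0. Lengths are in m, angles in rad, forces in N, time in s.
With the tool pointing down it reaches from about 0.35 to 0.975 m from the base axis. Payload 4.9 kg.
Tool frame: the origin (TCP) lies on the mounting face of the last link; the fingertips stand 173 mm ahead of it and the grasp point (between the pads) lies 155 mm ahead of it; z points along the fingers, y is the direction in which the jaws open and shut (so a half turn about z gives the same grasp; the last joint's range is limited). The gripper opens to 85 mm and grips with 20 to 120 N. Pads are 22 mm wide; open, the fingers measure 114 mm over their backs; the gripper's body (76 mm by 85 mm) begins 54 mm behind the grasp point. The pads swing forward as they close: fully open they stand 13 mm farther back than shut.
Start: joints at [1.007, 0.053, 1.613, -0, 1.476, -0.119], TCP at [0.269, 0.564, 0.405] pointing down, gripper open.
Joint ranges: [-3.01, 3.01], [-1.01, 2.22], [0.06, 2.58], [-1.02, 4.17], [0.09, 2.62], [-3.14, 3.14]. Speed limits (rad/s): [2.57, 2.57, 3.14, 3.14, 3.14, 3.14].

## Interface

Orientations are given as a rotation vector (axis times angle).
In Python, from station import ctrl gives the robot as it stands. The module is installed in compiled form; this text tells all that it offers.
- The arm moves only by the tool jog_arm, never from a script. Its argument "steps" is a list of rows, each a list of 2 entries, a list of its own where there are three numbers: the shift along the tool's x, y, z in cm, then the turn, a rotation vector about the tool's x, y, z in degrees. In form: [[[tx, ty, tz], [rx, ry, rz]], ...]. A call has 1 to 8 rows; each row shifts and turns the pose as measured when the row begins, along the tool's axes as they then stand; what a row does not reach is not made up. A row lasts 1/10 s, in which the tool goes at most 50 mm and 8.59 degrees, less where a joint would pass 70% of its speed; a pose out of reach is approached as far as the arm can. A call is refused whole if a number of a shift passes 5 or a number of a turn 8.59, either way. A call with a gripper value outside its range is refused whole. "fingers" is the gripper command: -1 is shut, 1 is fully open, values between are in proportion, set as the call begins (left out, the last holds). The fingers move at their own pace and stop on an object; "grip_force" is the grip in N (left out, the last holds). Time passes only in rows, so rows that do not move let the fingers close. It gives the time, the measured TCP pose, the force and the opening at its end, in the units of the state.
- ctrl.get_obs(): the state, without advancing time (a new reading comes with each control period).
- ctrl.get_image(name): name is "side" or "top"; returns the picture (420x560x3 uint8, red, green, blue); there is no depth.
- ctrl.camera_info(name): a dict with "K" (3x3 intrinsics, pixels), "camera_from_world" (4x4, takes a point from world to camera coordinates). Camera axes: x right, y up, looking along -z (the intrinsics and any distortion apply to the point x, -y, -z); pixel columns grow to the right and rows downward; lengths in m; the calibration is good to about 2 mm. A picture is of the moment at which its call begins. camera_info takes no time and is no camera call.
- ctrl.finish_job(): hands the job in, once; it reports no verdict.
The state is a dict: "t": time; "q": joint angles; "dq": joint speeds; "effort": joint torques, N m; "tool_pos": TCP position; "tool_rot": TCP orientation; "contact_force": force on the tool from outside, world axes, zero at the start; "wrist_torque": the same for the moment, N m; "opening": finger opening in m.
Only numpy, scipy, OpenCV 4.12 (cv2) and the standard library are available. Lean on these libraries where they do the work, as an engineer would, in place of code of your own. Each camera call takes 0.05 s, during which the arm holds its last target.

## Working session

There is one attempt and no reset: what is moved stays moved. The work goes in short steps, Python scripts to look and compute and a tool call to move; the robot and the scene stay as the last step left them, time stands still between calls to the robot, and variables do not carry over. Pictures are saved under pics/ and viewed, and the job is handed in when it is done.

Besides the shell and the picture viewer there is one more tool, called after "Request:" as name(argument=value, ...), one argument or row to a line, values as JSON. jog_arm: Moves the arm, as the interface text tells. Its arguments: {"type":"object","properties":{"steps":{"type":"array","items":{"type":"array"}},"fingers":{"type":"number"},"grip_force":{"type":"number"}},"required":["steps"]}

```bash
mkdir -p pics; ls; python3 - <<'E'
from station import ctrl
import cv2
for n in("side","top"):
    cv2.imwrite(f"pics/{n}0.png",ctrl.get_image(n)[:,:,::-1])
    c=ctrl.camera_info(n);print(n,c)
o=ctrl.get_obs();print(o)
E
```

```text
pics
side {'K': array([[384.30228853,   0.        , 280.39436655],
       [  0.        , 384.30228853, 207.37035864],
       [  0.        ,   0.        ,   1.        ]]), 'camera_from_world': array([[ 0.85323467, -0.52110137,  0.02107045, -0.55674256],
       [ 0.2982861 ,  0.52074779,  0.79990446, -0.24758397],
       [-0.4278037 , -0.67622119,  0.59975736, -1.0504803 ],
       [ 0.        ,  0.        ,  0.        ,  1.        ]])}
top {'K': array([[543.62183306,   0.        , 276.18755866],
       [  0.        , 543.62183306, 209.82975085],
       [  0.        ,   0.        ,   1.        ]]), 'camera_from_world': array([[-0.01591184, -0.99975323, -0.01550125, -0.00651552],
       [ 0.9981144 , -0.01680113,  0.05903693, -0.62397453],
       [-0.0592828 , -0.01453263,  0.99813544, -1.49868041],
       [ 0.        ,  0.        ,  0.        ,  1.        ]])}
{'t': 0.1, 'q': array([ 1.00699418e+00,  5.32916362e-02,  1.61416385e+00,  2.60703545e-05,
        1.47605547e+00, -1.19024181e-01]), 'dq': array([-0.00154186, -0.00055609, -0.00319122, -0.00091294,  0.00192147,
       -0.00045839]), 'effort': array([ 2.13960616e-04, -3.94905424e+01, -3.71361923e+01, -7.20476964e-05,
        3.94961913e-03,  5.92079090e-06]), 'tool_pos': array([0.26878643, 0.56397235, 0.4035809 ]), 'tool_rot': array([-6.92767413e-01, -3.06357323e+00,  2.82509554e-03]), 'contact_force': array([ 0.21959965,  0.20698006, -0.41140613]), 'wrist_torque': array([-0.00457151,  0.01429657, -0.03459587]), 'opening': 0.08559148757115119}
```

View pics/side0.png

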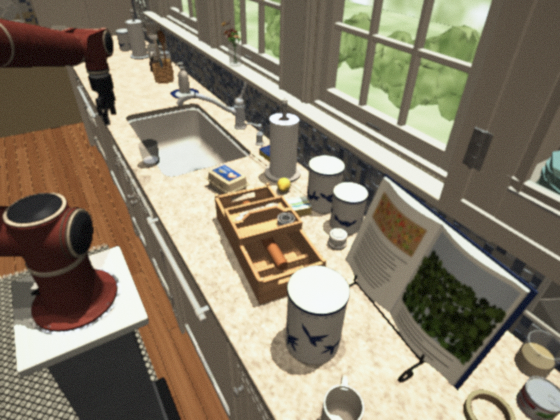

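View pics/top0.png

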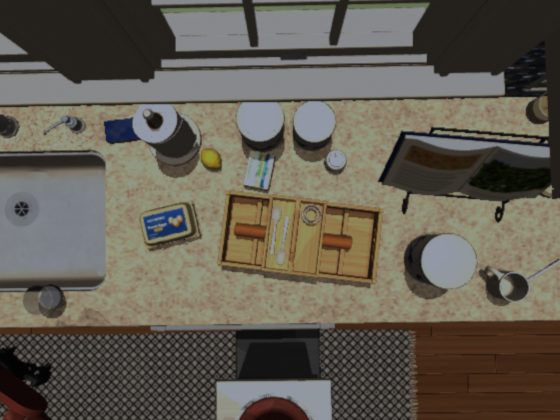

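```bash
python3 - <<'E'
import cv2
im=cv2.imread("pics/top0.png")[180:290,210:390]
cv2.imwrite("pics/top0c.png",cv2.resize(im,None,fx=4.4,fy=4.4,interpolation=cv2.INTER_CUBIC))
E
```

```text
(no output)
```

View pics/top0c.png

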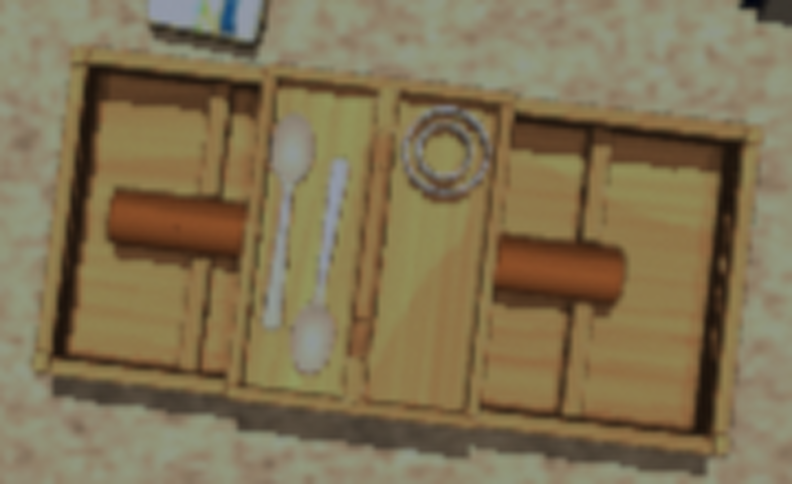

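```bash
cat > h.py <<'E'
from station import ctrl
import numpy as np
from scipy.spatial.transform import Rotation as R
def ray(n,u,v,z):
    c=ctrl.camera_info(n);K=c["K"];T=c["camera_from_world"]
    d=np.linalg.inv(K)@[u,v,1]; d=np.array([d[0],-d[1],-d[2]])
    Rm=T[:3,:3];o=-Rm.T@T[:3,3];d=Rm.T@d
    return o+d*(z-o[2])/d[2]
def proj(n,p):
    c=ctrl.camera_info(n);q=c["camera_from_world"]@np.r_[p,1];q=np.array([q[0],-q[1],-q[2]]);q=c["K"]@q
    return q[:2]/q[2]
def crop(u,v,z): return ray("top",210+u/4.4,180+v/4.4,z)
E
python3 - <<'E'
from h import *
np.set_printoptions(precision=4,suppress=True)
c=[crop(*p,0.096) for p in[(78,50),(759,132),(724,452),(36,372)]]
for p in c:print(p)
print("len",[np.linalg.norm(c[i]-c[(i+1)%4]) for i in range(4)],"cen",np.mean(c,0))
ax=(c[0]-c[1])+(c[3]-c[2]);print("yaw y axis",ax/np.linalg.norm(ax),np.degrees(np.arctan2(-ax[0],ax[1])))
a=crop(108,215,.046);b=crop(622,274,.046);print("pin",a,b,np.linalg.norm(a-b),(a+b)/2)
print("grip",crop(372,245,.143), crop(388,140,.143),crop(358,355,.143))
print("can",ray("top",448,260,.205),"egg",ray("top",167,223,.072))
print("pin in organiser", proj("side",(a+b)/2))
# arm orientation
o=ctrl.get_obs();print(R.from_rotvec(o["tool_rot"]).as_matrix())
E
```

```text
[0.6705 0.1101 0.096 ]
[ 0.614  -0.2985  0.096 ]
[ 0.4236 -0.2725  0.096 ]
[0.4773 0.1374 0.096 ]
len [np.float64(0.41244674329223563), np.float64(0.19219459808103637), np.float64(0.41331697172108367), np.float64(0.19512461617143817)] cen [ 0.5463 -0.0809  0.096 ]
yaw y axis [0.1334 0.9911 0.    ] -7.667202249879446
pin [0.5719 0.0977 0.046 ] [ 0.5302 -0.2205  0.046 ] 0.3209283842116607 [ 0.551  -0.0614  0.046 ]
grip [ 0.5495 -0.0643  0.143 ] [ 0.6103 -0.0747  0.143 ] [ 0.4861 -0.0551  0.143 ]
can [ 0.484  -0.4336  0.205 ] egg [0.59   0.2775 0.072 ]
pin in organiser [263.4646 232.1285]
[[-0.9027  0.4303 -0.001 ]
 [ 0.4303  0.9027 -0.0016]
 [ 0.0003 -0.0019 -1.    ]]
```

```bash
cat >> h.py <<'E'
np.set_printoptions(precision=4,suppress=True)
U=np.array([.1315,.9913,0]);U/=np.linalg.norm(U)
V=np.array([U[1],-U[0],0])   # organiser +x
C=np.array([.5475,-.081,0])
def W(l): return C+V*l[0]+U*l[1]+np.array([0,0,l[2]])
def L(p): d=np.asarray(p)-C; return np.array([d@V,d@U,d[2]])
def Rt(th):  # tool rot with tool x = +U tilted up by th deg
    c,s=np.cos(np.radians(th)),np.sin(np.radians(th))
    x=U*c+np.array([0,0,s]); y=V; return np.c_[x,y,np.cross(x,y)]
def plan(pts,n):
    """pts: list of (grasp local xyz, theta) ; depth d ; prints rows from current pose"""
    o=ctrl.get_obs(); p=o["tool_pos"];r=R.from_rotvec(o["tool_rot"])
    for (g,th,d),k in zip(pts,n):
        r1=R.from_matrix(Rt(th)); p1=W(g)-r1.as_matrix()[:,2]*d
        rv=(r.inv()*r1).as_rotvec(); r0=r;p0=p
        for i in range(1,k+1):
            pn=p0+(p1-p0)*i/k; rn=r0*R.from_rotvec(rv*i/k)
            print(np.round(r.inv().apply(pn-p)*100,2).tolist(),np.round(np.degrees((r.inv()*rn).as_rotvec()),2).tolist())
            p=pn;r=rn
        print("--")
def st(d=.155):
    o=ctrl.get_obs();M=R.from_rotvec(o["tool_rot"]).as_matrix()
    print("t",o["t"],"grasp local",L(o["tool_pos"]+M[:,2]*d),"F",o["contact_force"],"open",o["opening"],"q",o["q"])
    print("x in org:",M[:,0]@U,M[:,0]@V,M[2,0], "th",np.degrees(np.arcsin(M[2,0])))
E
python3 - <<'E'
from h import *
st(.173)
plan([((0,.055,.20),0,.173),((0,.055,.125),0,.173)],[16,2])
E
```

```text
t 0.1 grasp local [-0.3613  0.6024  0.2306] F [ 0.2196  0.207  -0.4114] open 0.08559148757115119 q [ 1.007   0.0533  1.6142  0.      1.4761 -0.119 ]
x in org: 0.3078158750808163 -0.9514459116315226 0.0002535505704996029 th 0.014527377738417235
[-3.2, -2.56, 0.2] [-0.01, 0.0, 4.5]
[-3.39, -2.3, 0.19] [-0.01, 0.0, 4.5]
[-3.56, -2.03, 0.19] [-0.01, 0.0, 4.5]
[-3.71, -1.74, 0.19] [-0.01, 0.0, 4.5]
[-3.84, -1.45, 0.19] [-0.01, 0.0, 4.5]
[-3.94, -1.14, 0.19] [-0.01, 0.0, 4.5]
[-4.02, -0.83, 0.19] [-0.01, 0.0, 4.5]
[-4.07, -0.51, 0.19] [-0.01, 0.0, 4.5]
[-4.1, -0.19, 0.19] [-0.01, 0.0, 4.5]
[-4.1, 0.13, 0.19] [-0.01, 0.0, 4.5]
[-4.07, 0.46, 0.19] [-0.01, 0.0, 4.5]
[-4.03, 0.77, 0.19] [-0.01, 0.0, 4.5]
[-3.95, 1.09, 0.19] [-0.01, 0.0, 4.5]
[-3.86, 1.39, 0.19] [-0.01, 0.0, 4.5]
[-3.73, 1.69, 0.19] [-0.01, 0.0, 4.5]
[-3.59, 1.98, 0.19] [-0.01, 0.0, 4.5]
--
[-0.0, 0.0, 3.75] [0.0, -0.0, 0.0]
[-0.0, 0.0, 3.75] [0.0, -0.0, 0.0]
--
```

Request:
jog_arm(
  steps=[
    [[-3.2,-2.6,0],[0,0,4.5]],
    [[-3.4,-2.3,0],[0,0,4.5]],
    [[-3.6,-2.0,0],[0,0,4.5]],
    [[-3.7,-1.7,0],[0,0,4.5]],
    [[-3.8,-1.4,0],[0,0,4.5]],
    [[-3.9,-1.1,0],[0,0,4.5]],
    [[-4,-0.8,0],[0,0,4.5]],
    [[-4,-0.5,0],[0,0,4.5]],
  ],
  fingers=-1,
  grip_force=40,
)

```text
t: 0.9
tool_pos: [0.4111, 0.2624, 0.3987]
tool_rot: [-1.625, -2.686, 0.013]
contact_force: [0.0, 0.2, 0.3]
opening: -0.0002
```

```bash
python3 - <<'E'
from h import *
st(.173)
plan([((0,.055,.20),0,.173),((0,.055,.125),0,.173)],[9,2])
E
```

```text
t 0.9 grasp local [-0.1813  0.3214  0.2257] F [0.0135 0.2136 0.3047] open -0.00022253397681019018 q [ 0.416  -0.2793  1.9284 -0.0029  1.5006 -0.0661]
x in org: 0.8172318422801575 -0.5763042688591334 -0.0023464138849028718 th -0.1344397359592263
[-3.58, -0.07, 0.29] [-0.05, 0.03, 3.91]
[-3.58, 0.17, 0.29] [-0.05, 0.03, 3.91]
[-3.56, 0.41, 0.29] [-0.05, 0.03, 3.91]
[-3.52, 0.66, 0.29] [-0.05, 0.03, 3.91]
[-3.47, 0.89, 0.29] [-0.05, 0.03, 3.91]
[-3.4, 1.13, 0.29] [-0.05, 0.03, 3.91]
[-3.32, 1.36, 0.29] [-0.05, 0.03, 3.91]
[-3.22, 1.58, 0.29] [-0.05, 0.03, 3.91]
[-3.1, 1.8, 0.29] [-0.05, 0.03, 3.91]
--
[0.0, -0.0, 3.75] [-0.0, 0.0, 0.0]
[0.0, -0.0, 3.75] [-0.0, 0.0, 0.0]
--
```

Tracks well (the pose keeps pace with the commands).

Request:
jog_arm(
  steps=[
    [[-3.6,0,0.3],[0,0,4]],
    [[-3.6,0.2,0.3],[0,0,4]],
    [[-3.6,0.4,0.3],[0,0,4]],
    [[-3.5,0.7,0.3],[0,0,4]],
    [[-3.5,0.9,0.3],[0,0,4]],
    [[-3.4,1.1,0.3],[0,0,4]],
    [[-3.3,1.4,0.3],[0,0,4]],
    [[-3.2,1.6,0.3],[0,0,4]],
  ],
)

```text
t: 1.7
tool_pos: [0.5381, -0.0091, 0.3716]
tool_rot: [-2.33, -2.104, 0.016]
contact_force: [0.3, 0.5, 0.5]
opening: 0.0001
```

```bash
python3 - <<'E'
from h import *
st(.173)
plan([((0,.055,.20),0,.173),((0,.055,.125),0,.173)],[2,3])
import cv2
cv2.imwrite("pics/top1.png",ctrl.get_image("top")[:,:,::-1]);cv2.imwrite("pics/side1.png",cv2.resize(ctrl.get_image("side")[130:340,150:430,::-1],None,fx=2.8,fy=2.8,interpolation=cv2.INTER_CUBIC))
E
```

```text
t 1.7 grasp local [-0.0202  0.069   0.1986] F [0.3462 0.4963 0.4646] open 8.623488991948136e-05 q [-0.1538 -0.1309  1.8471 -0.0066  1.4333 -0.051 ]
x in org: 0.9995328874431504 -0.029948675473801797 -0.006089643415173136 th -0.3489130229526677
[-0.78, 0.92, -0.07] [-0.23, 0.18, 0.86]
[-0.77, 0.93, -0.07] [-0.23, 0.18, 0.86]
--
[-0.0, -0.0, 2.5] [0.0, -0.0, -0.0]
[-0.0, -0.0, 2.5] [0.0, -0.0, 0.0]
[-0.0, -0.0, 2.5] [0.0, -0.0, 0.0]
--
```

View pics/side1.png

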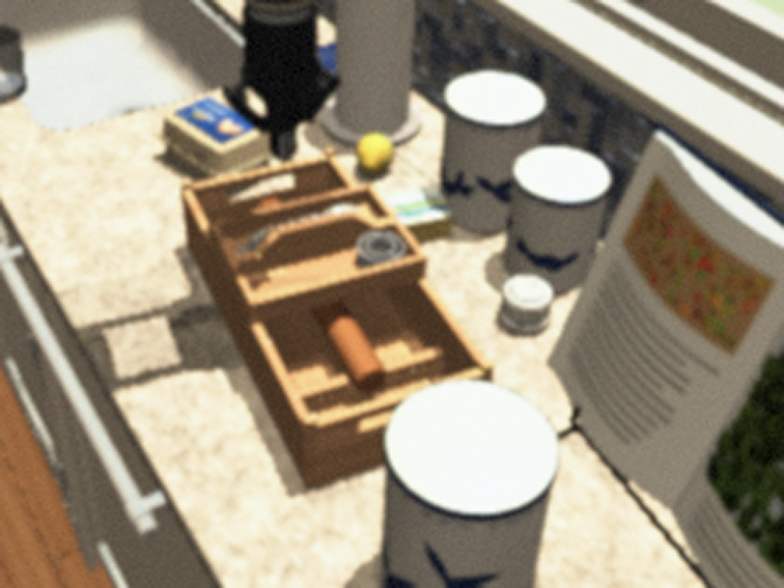

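The side view shows the closed fingertips (at 285,150) over the +y part. The grip board is in the middle of the tray (about 265–395, 205–250), spoons lie on the +y side and the cutters are on the −y side. Next I check the board's position in this view, then move in.

```bash
python3 - <<'E'
from h import *
for y in(0,.02):
  print(y,[((proj("side",W((x,y,.143)))-[150,130])*2.8).round() for x in(-.045,0,.045)])
o=ctrl.get_obs();M=R.from_rotvec(o["tool_rot"]).as_matrix();print((proj("side",o["tool_pos"]+.173*M[:,2])-[150,130])*2.8)
E
```

```text
0 [array([284., 238.]), array([323., 228.]), array([362., 218.])]
0.02 [array([277., 227.]), array([316., 218.]), array([355., 208.])]
[282.7279 156.0963]
```

Request:
jog_arm(
  steps=[
    [[-0.9,0.9,0],[0,0,0.9]],
    [[-0.8,0.9,0],[-0.3,0.2,0.9]],
    [[0,0,2.5],[0,0,0]],
    [[0,0,2.5],[0,0,0]],
    [[0,0,2.0],[0,0,0]],
  ],
)

```text
t: 2.3
tool_pos: [0.5578, -0.0307, 0.3032]
tool_rot: [2.362, 2.061, 0.002]
contact_force: [-0.4, 0.4, 0.4]
opening: 0.0
```

```bash
python3 - <<'E'
from h import *
st(.173)
import cv2
cv2.imwrite("pics/top2.png",cv2.resize(ctrl.get_image("top")[160:300,190:400,::-1],None,fx=3.8,fy=3.8,interpolation=cv2.INTER_CUBIC));cv2.imwrite("pics/side2.png",cv2.resize(ctrl.get_image("side")[130:340,150:430,::-1],None,fx=2.8,fy=2.8,interpolation=cv2.INTER_CUBIC))
E
```

```text
t 2.3 grasp local [0.0046 0.0507 0.1302] F [-0.3538  0.4459  0.36  ] open 1.2217882085920342e-05 q [-0.1875 -0.0217  1.8626 -0.0032  1.2943 -0.0505]
x in org: 0.9999849662595599 0.00428168706257212 -0.0034255526219643517 th -0.1962700915921194
```

View pics/side2.png

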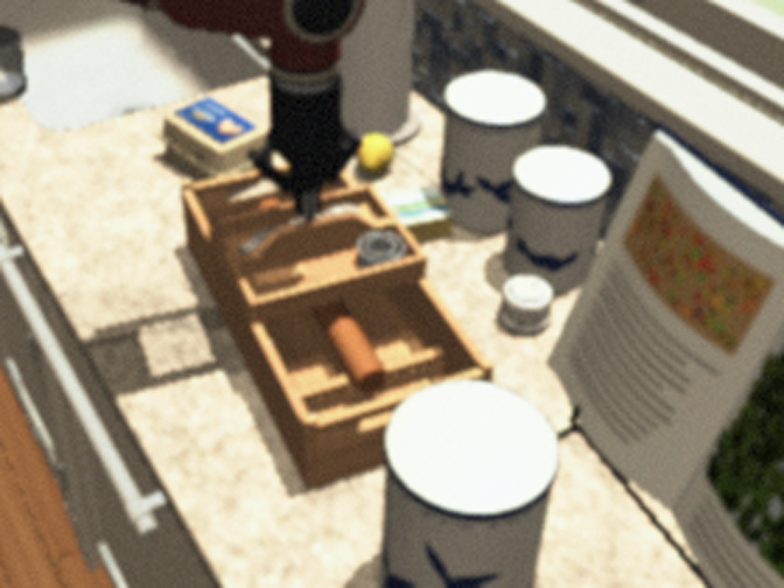

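View pics/top2.png

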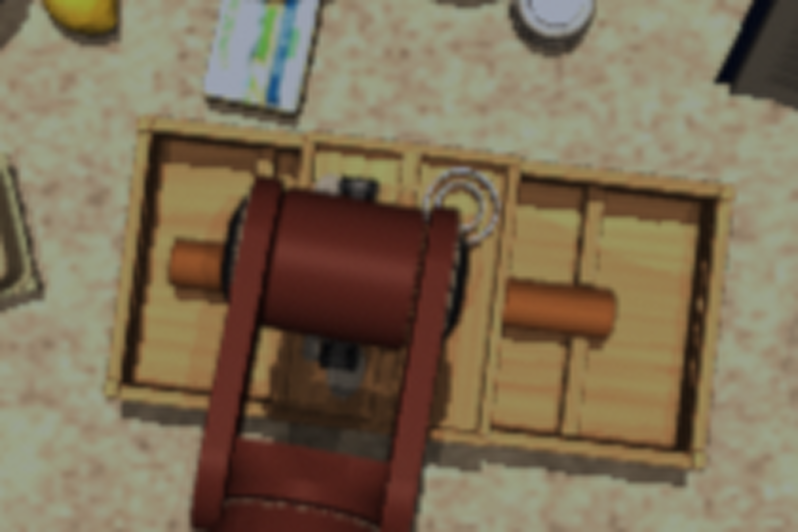

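Request:
jog_arm(
  steps=[
    [[0,-0.4,0.5],[0,0,0]],
    [[-1,0,0],[0,0.2,-0.3]],
    [[-1,0,0],[0,0,0]],
    [[-1.5,0,0],[0,0,0]],
    [[-1.5,0,0],[0,0,0]],
    [[-1.5,0,0],[0,0,0]],
    [[-1.5,0,0],[0,0,0]],
    [[-1.5,0,0],[0,0,0]],
  ],
)

```text
t: 3.2
tool_pos: [0.5398, -0.1282, 0.2982]
tool_rot: [-2.356, -2.074, -0.013]
contact_force: [0.5, 3.7, -1.5]
opening: 0.0002
```

```bash
python3 - <<'E'
from h import *
st(.173)
import cv2
cv2.imwrite("pics/side3.png",cv2.resize(ctrl.get_image("side")[130:340,150:430,::-1],None,fx=2.8,fy=2.8,interpolation=cv2.INTER_CUBIC))
E
```

```text
t 3.2 grasp local [-0.0008 -0.0464  0.1252] F [ 0.4733  3.7167 -1.502 ] open 0.00022511553377501452 q [-0.3688 -0.0244  1.8742  0.0086  1.2903 -0.2439]
x in org: 0.9999600242700348 -0.004587958372353207 0.00767466610647567 th 0.43973029386754875
```

View pics/side3.png

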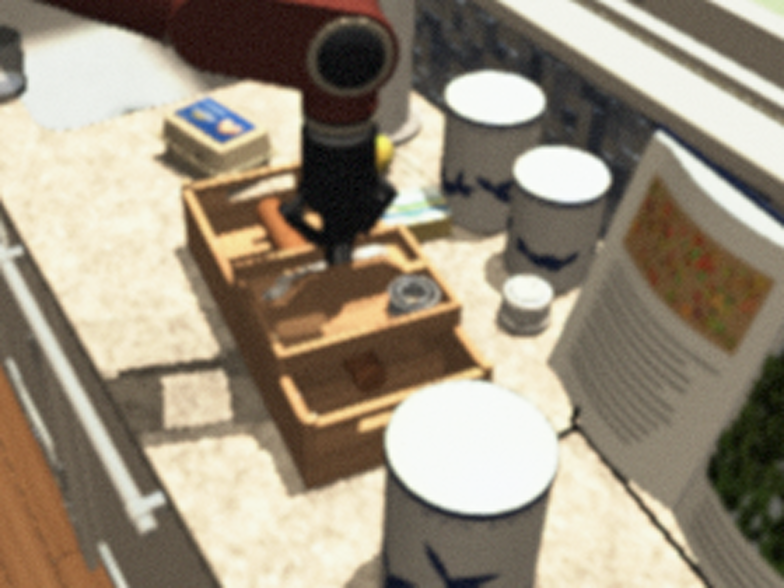

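The tray is moving (3.7 N). I keep going and slow down near the stop.

Request:
jog_arm(
  steps=[
    [[-1.5,0,0],[0,-0.3,0.2]],
    [[-1.5,0,0],[0,0,0]],
    [[-1.2,0,0],[0,0,0]],
    [[-0.7,0,0],[0,0,0]],
    [[-0.4,0,0],[0,0,0]],
    [[-0.4,0,0],[0,0,0]],
  ],
)

```text
t: 3.85
tool_pos: [0.532, -0.189, 0.2988]
tool_rot: [-2.362, -2.061, -0.021]
contact_force: [3.0, 25.0, 4.2]
opening: -0.0003
```

```bash
python3 - <<'E'
from h import *
st(.173)
import cv2
cv2.imwrite("pics/side4.png",cv2.resize(ctrl.get_image("side")[130:340,150:430,::-1],None,fx=2.8,fy=2.8,interpolation=cv2.INTER_CUBIC))
E
```

```text
t 3.85 grasp local [-0.0005 -0.1065  0.1258] F [ 2.9552 24.9673  4.1524] open -0.0002519114934792267 q [-0.476  -0.0013  1.8504  0.0157  1.294  -0.3445]
x in org: 0.9998839922853153 0.003832518178794264 0.014741566266475447 th 0.8446601250788763
```

View pics/side4.png

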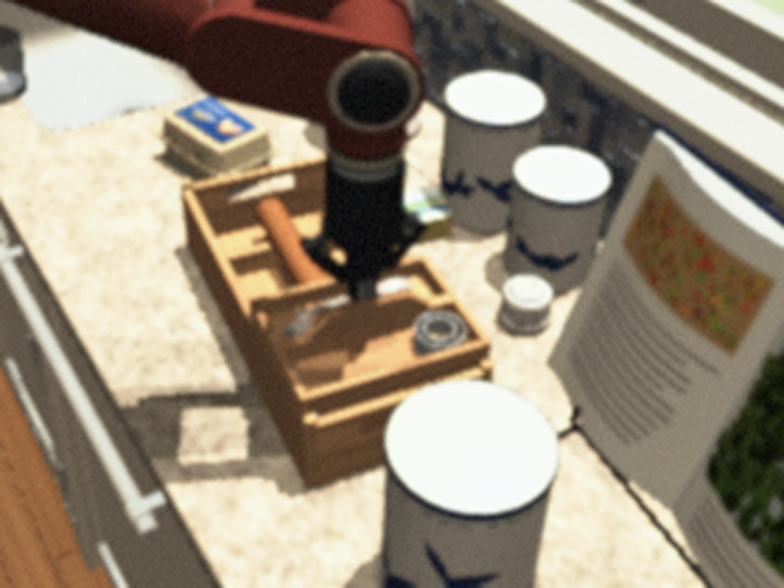

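At the stop: 25 N, and the tray edge is flush with the -y end. I back off, rise, move above the pin at its open part and open the fingers.

Request:
jog_arm(
  steps=[
    [[0.8,0,0],[0,0,0]],
    [[1,0,-2],[0,-0.8,0]],
    [[1,0,-4],[0,0,0]],
    [[3,0,-2],[0,0,0]],
    [[4,0,0],[0,0,0]],
    [[4,0,0],[0,0,0]],
    [[3,0,0],[0,0,0]],
  ],
)

```text
t: 4.6
tool_pos: [0.556, -0.0223, 0.3867]
tool_rot: [2.358, 2.046, -0.001]
contact_force: [0.0, -0.5, 0.6]
opening: 0.0002
```

Request:
jog_arm(
  steps=[
    [[0,0,0],[0,0,0]],
    [[0,0,0],[0,0,0]],
  ],
  fingers=1,
)

```text
t: 4.8
tool_pos: [0.5565, -0.0195, 0.3885]
tool_rot: [2.349, 2.05, -0.0]
contact_force: [-0.1, -0.8, -0.7]
opening: 0.0284
```

```bash
python3 - <<'E'
from h import *
st()
import cv2
cv2.imwrite("pics/top5.png",cv2.resize(ctrl.get_image("top")[160:300,190:400,::-1],None,fx=3.8,fy=3.8,interpolation=cv2.INTER_CUBIC));cv2.imwrite("pics/side5.png",cv2.resize(ctrl.get_image("side")[130:340,150:430,::-1],None,fx=2.8,fy=2.8,interpolation=cv2.INTER_CUBIC))
E
```

```text
t 4.8 grasp local [0.0036 0.0597 0.2336] F [-0.138  -0.8365 -0.6664] open 0.028430185481693928 q [-0.1657 -0.1036  1.7935 -0.0155  1.433  -0.0281]
x in org: 0.9998655545170405 0.0038918930857250733 -0.01592878082405233 th -0.9126905123431369
```

View pics/side5.png

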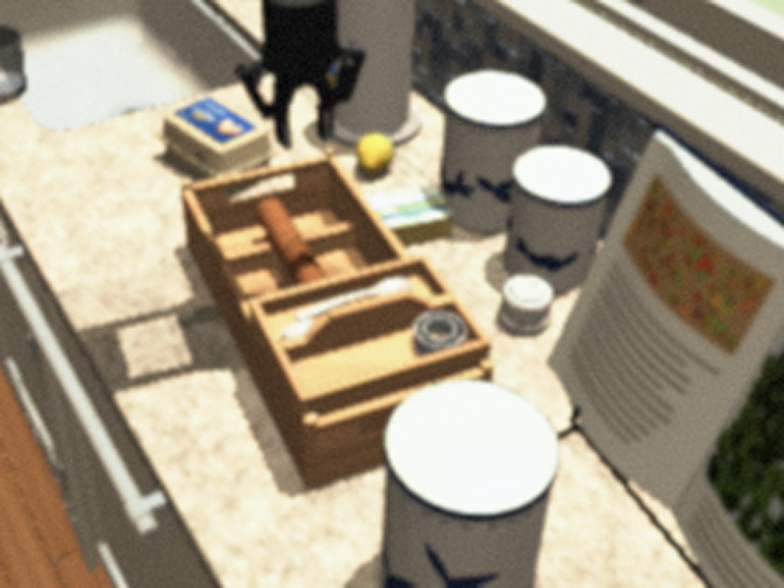

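View pics/top5.png

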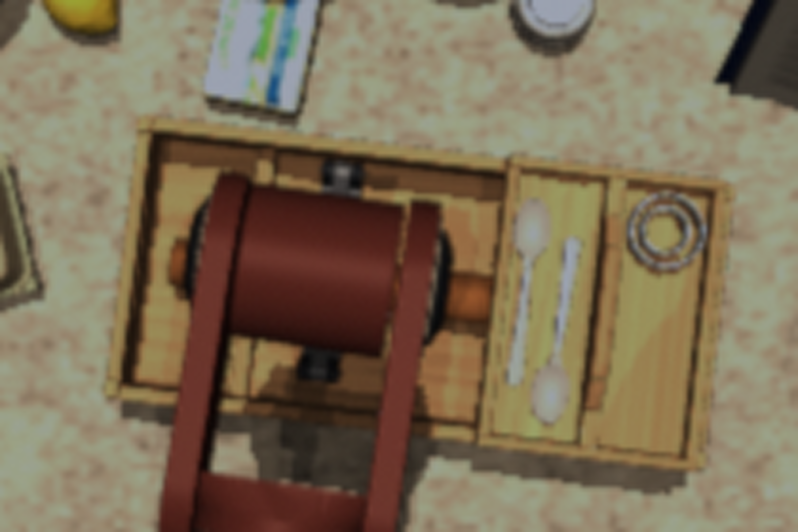

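```bash
python3 - <<'E'
from h import *
# recheck pin axis/lateral: visible pin top edge pixels from first image by colour
import cv2
im=cv2.imread("pics/top0.png");hsv=cv2.cvtColor(im,cv2.COLOR_BGR2HSV)
m=cv2.inRange(hsv,(2,150,60),(13,255,255));m[:, :225]=0;m[:,360:]=0;m[:220]=0;m[255:]=0
n,l,s,c=cv2.connectedComponentsWithStats(m)
for i in range(1,n):
    if s[i][4]>60:
        print(s[i],L(ray("top",*c[i],.046)))
ys,xs=np.nonzero(m)
for x in(238,245,255,262,330,340,350):
    q=ys[xs==x]; 
    if len(q): print(x,q.min(),q.max(),L(ray("top",x,q.min()-.5,.046)),L(ray("top",x,q.max()+.5,.046)))
for p in((108,215),(622,274)):print(L(crop(*p,.046)))
print(L(crop(78,50,.096)),L(crop(759,132,.096)),L(crop(724,452,.096)),L(crop(36,372,.096)))
plan([((0,.06,.13),0,.155),((0,.06,.05),0,.155)],[3,3])
E
```

```text
[235 224  31  16 392] [0.0002 0.1384 0.046 ]
[323 234  29  16 377] [-0.0007 -0.1003  0.046 ]
238 224 237 [0.0163 0.1727 0.046 ] [-0.0217  0.1681  0.046 ]
245 224 237 [0.0185 0.1536 0.046 ] [-0.0195  0.1491  0.046 ]
255 225 236 [0.019  0.1261 0.046 ] [-0.0136  0.1222  0.046 ]
262 226 239 [0.0185 0.1067 0.046 ] [-0.0195  0.1022  0.046 ]
330 235 247 [ 0.0155 -0.0805  0.046 ] [-0.0197 -0.0844  0.046 ]
340 235 248 [ 0.0186 -0.1076  0.046 ] [-0.0192 -0.1117  0.046 ]
350 237 246 [ 0.0164 -0.1352  0.046 ] [-0.0107 -0.1381  0.046 ]
[0.0007 0.1803 0.046 ]
[ 0.0012 -0.1406  0.046 ]
[0.0968 0.2056 0.096 ] [ 0.0945 -0.2068  0.096 ] [-0.0977 -0.2061  0.096 ] [-0.0983  0.2072  0.096 ]
[0.01, -0.09, 3.44] [0.33, 0.29, -0.1]
[-0.01, -0.07, 3.44] [0.33, 0.29, -0.1]
[-0.03, -0.05, 3.44] [0.33, 0.29, -0.1]
--
[0.0, 0.0, 2.67] [-0.0, 0.0, 0.0]
[0.0, 0.0, 2.67] [-0.0, 0.0, 0.0]
[0.0, 0.0, 2.67] [-0.0, 0.0, 0.0]
--
```

Request:
jog_arm(
  steps=[
    [[0,-0.1,3.5],[0.3,0.3,0]],
    [[0,-0.1,3.5],[0.3,0.3,0]],
    [[0,-0.1,3.4],[0.3,0.3,0]],
    [[0,0,2.7],[0,0,0]],
    [[0,0,2.7],[0,0,0]],
    [[0,0,2],[0,0,0]],
  ],
)

```text
t: 5.5
tool_pos: [0.5574, -0.03, 0.2103]
tool_rot: [2.368, 2.043, 0.01]
contact_force: [-0.1, 0.6, 0.5]
opening: 0.0856
```

```bash
python3 - <<'E'
from h import *
st()
plan([((0,.06,.048),0,.155)],[1])
E
```

```text
t 5.5 grasp local [0.0054 0.0512 0.0553] F [-0.1364  0.5626  0.4666] open 0.08562357202317754 q [-0.1864  0.095   1.9152 -0.0039  1.1163 -0.0375]
x in org: 0.9998732091468491 0.015397134866861922 -0.004061264368716659 th -0.2326939474878695
[0.81, -0.33, 0.72] [0.85, 0.24, -0.88]
--
```

Request:
jog_arm(
  steps=[
    [[0.6,-0.4,0.4],[0.9,0.2,-0.9]],
    [[0,0,0.4],[0,0,0]],
    [[0,0,0],[0,0,0]],
  ],
)

```text
t: 5.8
tool_pos: [0.5527, -0.0256, 0.1989]
tool_rot: [-2.361, -2.064, 0.01]
contact_force: [-0.4, -0.4, 0.4]
opening: 0.0852
```

```bash
python3 - <<'E'
from h import *
st()
plan([((0,.06,.048),0,.155)],[1])
E
```

```text
t 5.8 grasp local [-0.0035  0.0554  0.0439] F [-0.3841 -0.3796  0.3708] open 0.08517509921789188 q [-0.1805  0.1069  1.9248 -0.0018  1.1184 -0.0456]
x in org: 0.999996712097136 0.0022612687911058305 -0.0012093214509777527 th -0.06928903210438996
[0.44, 0.21, -0.41] [-0.49, 0.07, -0.13]
--
```

Request:
jog_arm(
  steps=[
    [[0.1,0.3,-0.2],[-0.4,0,-0.1]],
    [[0,0,0],[0,0,0]],
  ],
)

```text
t: 6.0
tool_pos: [0.5571, -0.0255, 0.2035]
tool_rot: [2.361, 2.067, 0.001]
contact_force: [0.7, 0.2, 0.3]
opening: 0.0854
```

```bash
python3 - <<'E'
from h import *
st()
E
```

```text
t 6.0 grasp local [0.0027 0.056  0.0485] F [0.6548 0.1981 0.3475] open 0.08543831532626155 q [-0.1789  0.1068  1.9158 -0.0016  1.1158 -0.0456]
x in org: 0.9999984662547923 0.0007030155038461883 -0.0016041375452971502 th -0.09191035052219422
```

Request:
jog_arm(
  steps=[
    [[0,-0.2,0.1],[0,0,0]],
    [[0,0,0],[0,0,0]],
    [[0,0,0],[0,0,0]],
    [[0,0,0],[0,0,0]],
    [[0,0,0],[0,0,0]],
    [[0,0,0],[0,0,0]],
  ],
  fingers=-1,
  grip_force=20,
)

```text
t: 6.6
tool_pos: [0.556, -0.0252, 0.2053]
tool_rot: [2.358, 2.065, 0.006]
contact_force: [0.1, -1.2, 0.8]
opening: 0.035
```

```bash
python3 - <<'E'
from h import *
st()
E
```

```text
t 6.6 grasp local [0.0024 0.0561 0.0503] F [ 0.1015 -1.2013  0.7938] open 0.03499252029687301 q [-0.1787  0.1007  1.919  -0.0018  1.1139 -0.0456]
x in org: 0.9999979446928724 0.00041138019502498513 -0.001985289995591802 th -0.11374881257818643
```

```bash
cat >> h.py <<'E'
def pin(yb,zb,th,s=.196,d=.159):
    t=np.radians(th); return ((0.001,yb+s*np.cos(t),zb+s*np.sin(t)),th,d)
def pst(s=.196,d=.159):
    o=ctrl.get_obs();M=R.from_rotvec(o["tool_rot"]).as_matrix();g=o["tool_pos"]+d*M[:,2]
    b=L(g-s*M[:,0]);a=L(g+(.32-s)*M[:,0]);th=np.degrees(np.arcsin(M[2,0]))
    ze=b[2]+(-.05-b[1])*np.tan(np.radians(th))+.018/np.cos(np.radians(th))
    print("t",o["t"],"b",b,"a",a,"th",th,"top at tray edge",ze,"F",o["contact_force"],"Tq",o["wrist_torque"],"open",o["opening"])
E
python3 - <<'E'
from h import *
pst()
plan([pin(-.14,.053,0),pin(-.14,.050,8),pin(-.13,.047,12),pin(-.11,.044,16)],[1,2,1,2])
E
```

```text
t 6.6 b [ 0.0023 -0.1399  0.0467] a [0.0025 0.1801 0.046 ] th -0.11374881257818643 top at tray edge 0.06448654315952768 F [ 0.1015 -1.2013  0.7938] Tq [-0.0265  0.0199 -0.0644] open 0.03499252029687301
[-0.04, -0.01, -0.67] [0.46, 0.11, -0.02]
--
[-1.2, -0.0, -1.14] [0.0, 4.0, 0.0]
[-1.12, -0.0, -1.22] [0.0, 4.0, 0.0]
--
[-0.21, -0.0, -0.89] [-0.0, 4.0, 0.0]
--
[0.37, 0.0, -0.31] [0.0, 2.0, -0.0]
[0.38, 0.0, -0.3] [0.0, 2.0, -0.0]
--
```

Request:
jog_arm(
  steps=[
    [[0,0,0],[0,0,0]],
    [[0,0,0],[0,0,0]],
    [[0,0,-0.4],[0,0,0]],
    [[0,0,-0.4],[0,0,0]],
    [[0,0,0],[0,0,0]],
  ],
  grip_force=90,
)

```text
t: 7.1
tool_pos: [0.5553, -0.025, 0.2125]
tool_rot: [2.36, 2.066, 0.004]
contact_force: [1.0, -1.4, -1.8]
opening: 0.0337
```

```bash
python3 - <<'E'
from h import *
pst()
plan([pin(-.14,.050,8)],[4])
E
```

```text
t 7.1 b [ 0.0012 -0.1397  0.0538] a [0.0013 0.1803 0.0534] th -0.08692750526616042 top at tray edge 0.07170572017379959 F [ 1.047  -1.4364 -1.8311] Tq [ 0.0513 -0.0039 -0.0834] open 0.03365257077160977
[-0.62, 0.02, -0.55] [0.08, 2.02, 0.0]
[-0.6, 0.02, -0.58] [0.08, 2.02, 0.0]
[-0.57, 0.02, -0.6] [0.08, 2.02, 0.0]
[-0.55, 0.02, -0.62] [0.08, 2.02, 0.0]
--
```

Lifted 7 mm, carrying about 2 N of weight. Now I tilt the +y end up.

Request:
jog_arm(
  steps=[
    [[-0.6,0,-0.5],[0,2,0]],
    [[-0.6,0,-0.6],[0,2,0]],
    [[-0.6,0,-0.6],[0,2,0]],
    [[-0.5,0,-0.6],[0,2,0]],
  ],
)

```text
t: 7.5
tool_pos: [0.5506, -0.0484, 0.2326]
tool_rot: [-2.287, -2.008, -0.165]
contact_force: [0.7, -0.1, -1.9]
opening: 0.0335
```

```bash
python3 - <<'E'
from h import *
pst()
plan([pin(-.13,.047,12),pin(-.11,.044,16)],[2,2])
import cv2
cv2.imwrite("pics/side6.png",cv2.resize(ctrl.get_image("side")[130:340,150:430,::-1],None,fx=2.8,fy=2.8,interpolation=cv2.INTER_CUBIC))
E
```

```text
t 7.5 b [-0.0006 -0.1385  0.0472] a [-0.0014  0.1782  0.093 ] th 8.22595809991951 top at tray edge 0.07820948533643009 F [ 0.747  -0.1494 -1.8878] Tq [-0.0708 -0.0225  0.0354] open 0.03347964058646239
[-0.13, 0.11, -0.56] [0.02, 1.89, 0.07]
[-0.11, 0.11, -0.56] [0.02, 1.89, 0.07]
--
[0.37, 0.0, -0.31] [0.0, 2.0, -0.0]
[0.38, 0.0, -0.3] [0.0, 2.0, -0.0]
--
```

View pics/side6.png

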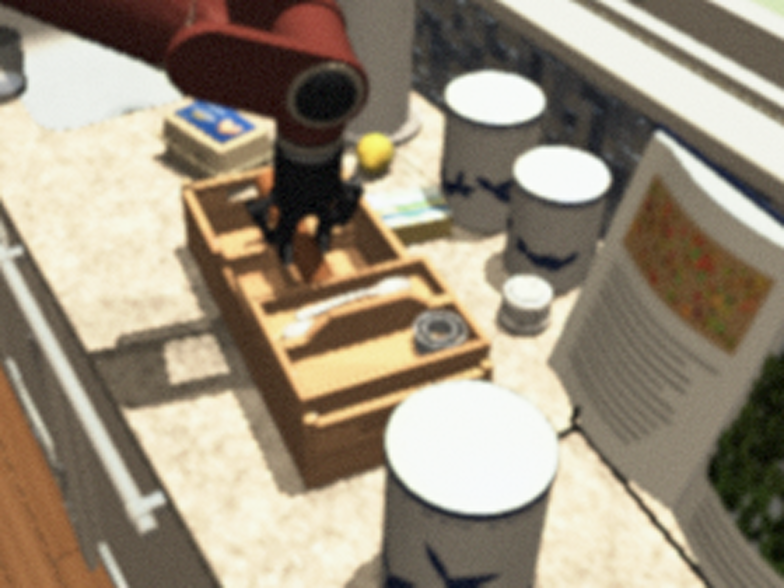

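The pin is between the fingers (315,265), rising with no extra force. Continuing.

Request:
jog_arm(
  steps=[
    [[-0.1,0.1,-0.6],[0,1.9,0]],
    [[-0.1,0.1,-0.6],[0,1.9,0]],
    [[0.4,0,-0.3],[0,2,0]],
    [[0.4,0,-0.3],[0,2,0]],
  ],
)

```text
t: 7.95
tool_pos: [0.5524, -0.0472, 0.2518]
tool_rot: [-2.211, -1.938, -0.313]
contact_force: [0.4, 0.4, -2.2]
opening: 0.0334
```

```bash
python3 - <<'E'
from h import *
pst()
plan([pin(-.11,.044,16),pin(-.08,.042,26),pin(-.05,.042,33)],[1,4,3])
E
```

```text
t 7.95 b [ 0.0005 -0.1099  0.0446] a [0.0004 0.1975 0.1335] th 16.13243380827486 top at tray edge 0.08062626900138227 F [ 0.358   0.3778 -2.2296] Tq [-0.1914  0.0138  0.0344] open 0.033408524282440046
[0.01, 0.06, 0.1] [-0.01, -0.13, 0.03]
--
[-0.06, -0.0, -0.54] [-0.0, 2.5, -0.0]
[-0.03, 0.0, -0.54] [0.0, 2.5, -0.0]
[-0.01, -0.0, -0.54] [0.0, 2.5, 0.0]
[0.01, -0.0, -0.54] [0.0, 2.5, -0.0]
--
[0.2, 0.0, -0.32] [0.0, 2.33, 0.0]
[0.22, 0.0, -0.31] [-0.0, 2.33, 0.0]
[0.23, 0.0, -0.3] [0.0, 2.33, -0.0]
--
```

Request:
jog_arm(
  steps=[
    [[0,0,-0.5],[0,2.5,0]],
    [[0,0,-0.5],[0,2.5,0]],
    [[0,0,-0.5],[0,2.5,0]],
    [[0,0,-0.5],[0,2.3,0]],
    [[0.2,0,-0.3],[0,2.3,0]],
    [[0.2,0,-0.3],[0,2.3,0]],
    [[0.2,0,-0.3],[0,2.3,0]],
  ],
)

```text
t: 8.65
tool_pos: [0.5505, -0.0519, 0.2793]
tool_rot: [-2.027, -1.777, -0.596]
contact_force: [0.5, 0.4, -1.9]
opening: 0.0337
```

```bash
python3 - <<'E'
from h import *
pst()
plan([pin(-.015,.05,33),pin(-.01,.26,33)],[2,5])
import cv2
cv2.imwrite("pics/side7.png",cv2.resize(ctrl.get_image("side")[130:340,150:430,::-1],None,fx=2.8,fy=2.8,interpolation=cv2.INTER_CUBIC))
E
```

```text
t 8.65 b [-0.0019 -0.0484  0.0392] a [-0.0016  0.2199  0.2135] th 33.01503419074048 top at tray edge 0.05963079801333519 F [ 0.5472  0.4307 -1.9263] Tq [-0.3925  0.0443 -0.0118] open 0.03372533309328766
[1.7, 0.09, 0.46] [-0.14, -0.01, -0.03]
[1.7, 0.09, 0.46] [-0.14, -0.01, -0.03]
--
[2.37, 0.0, -3.47] [0.0, 0.0, 0.0]
[2.37, -0.0, -3.47] [0.0, 0.0, 0.0]
[2.37, 0.0, -3.47] [0.0, 0.0, 0.0]
[2.37, -0.0, -3.47] [0.0, 0.0, 0.0]
[2.37, 0.0, -3.47] [0.0, 0.0, 0.0]
--
```

View pics/side7.png

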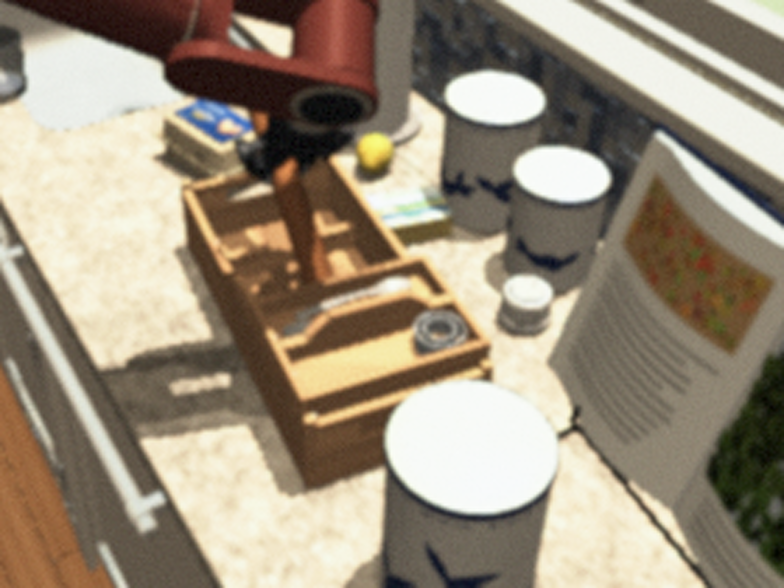

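The pin is slanted: its upper end shows at (260,115) beyond the gripper and its lower end at (315,280) by the tray edge. Next I draw it clear along +y and then go straight up.

```bash
python3 - <<'E'
from h import *
for p in((-.0019,-.0484,.0392),(-.0016,.2199,.2135)):print((proj("side",W(p))-[150,130])*2.8)
E
```

```text
[338.6979 329.1602]
[251.3894  74.9075]
```

Request:
jog_arm(
  steps=[
    [[1.2,0,0.3],[0,0,0]],
    [[1.2,0,0.3],[0,0,0]],
    [[1.4,0,0.3],[0,0,0]],
    [[0.5,0,-0.8],[0,0,0]],
    [[1.4,0,-2],[0,0,0]],
    [[2.4,0,-3.5],[0,0,0]],
    [[2.4,0,-3.5],[0,0,0]],
    [[2.4,0,-3.5],[0,0,0]],
  ],
)

```text
t: 9.5
tool_pos: [0.5554, -0.0045, 0.4525]
tool_rot: [-2.024, -1.772, -0.573]
contact_force: [0.8, 0.3, -1.8]
opening: 0.0331
```

```bash
python3 - <<'E'
from h import *
pst()
plan([pin(-.13,.26,0)],[6])
import cv2
cv2.imwrite("pics/side8.png",cv2.resize(ctrl.get_image("side")[60:340,100:470,::-1],None,fx=2.1,fy=2.1,interpolation=cv2.INTER_CUBIC))
E
```

```text
t 9.5 b [-0.0071 -0.002   0.2128] a [-0.0048  0.2672  0.3859] th 32.74587632240811 top at tray edge 0.20331695054912496 F [ 0.8165  0.3234 -1.8195] Tq [-0.4048 -0.0356 -0.0378] open 0.033122561890552474
[-0.45, 0.07, 0.37] [-0.22, -5.46, -0.01]
[-0.42, 0.06, 0.41] [-0.22, -5.46, -0.01]
[-0.38, 0.06, 0.45] [-0.22, -5.46, -0.01]
[-0.33, 0.06, 0.48] [-0.22, -5.46, -0.01]
[-0.28, 0.06, 0.51] [-0.22, -5.46, -0.01]
[-0.23, 0.06, 0.54] [-0.22, -5.46, -0.01]
--
```

View pics/side8.png

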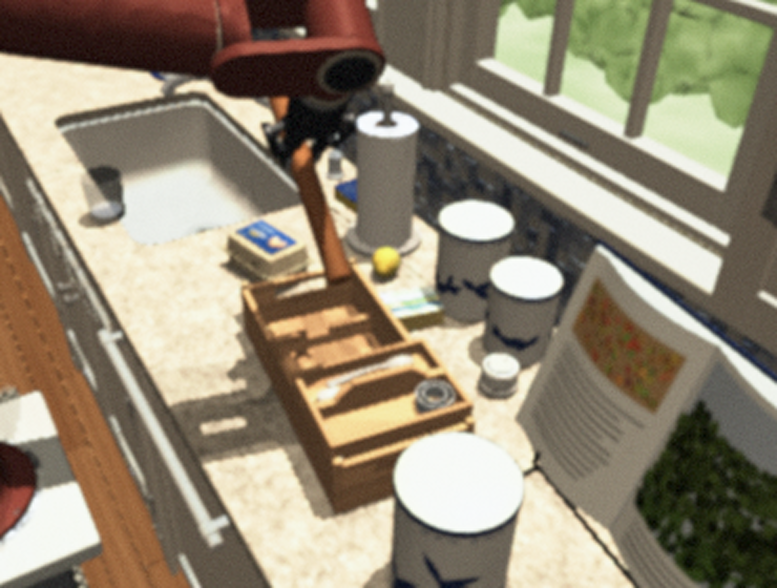

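The pin is clear of the box: lower end at about (338,275) and upper end at (278,100). The tray is still at its end and the egg box and canister are unmoved. Now I level the pin.

Request:
jog_arm(
  steps=[
    [[-0.5,0,0.3],[0,-5.5,0]],
    [[-0.4,0,0.3],[0,-5.5,0]],
    [[-0.4,0,0.3],[0,-5.5,0]],
    [[-0.3,0,0.3],[0,-5.5,0]],
    [[-0.3,0,0.3],[0,-5.5,0]],
    [[-0.2,0,0.3],[0,-5,0]],
    [[0,0,0],[0,0,0]],
    [[0,0,0],[0,0,0]],
  ],
)

```text
t: 10.35
tool_pos: [0.5542, -0.015, 0.4503]
tool_rot: [2.339, 2.069, -0.006]
contact_force: [0.1, -0.2, -2.2]
opening: 0.0335
```

```bash
python3 - <<'E'
from h import *
pst()
import cv2
S=ctrl.get_image("side")
cv2.imwrite("pics/side9.png",cv2.resize(S[60:340,100:470,::-1],None,fx=2.1,fy=2.1,interpolation=cv2.INTER_CUBIC))
cv2.imwrite("pics/top9.png",ctrl.get_image("top")[:,:,::-1])
o=ctrl.get_obs();M=R.from_rotvec(o["tool_rot"]).as_matrix();g=o["tool_pos"]+.159*M[:,2]
for s in(-.196,.124):
  q=proj("side",g+s*M[:,0]);print(q,(q-[100,60])*2.1,proj("top",g+s*M[:,0]))
E
```

```text
t 10.35 b [ 0.0017 -0.1321  0.2943] a [-0.0013  0.1879  0.2895] th -0.8705744015744532 top at tray edge 0.3110739134629698 F [ 0.068  -0.158  -2.1792] Tq [ 0.0928 -0.0312 -0.0026] open 0.03345028876774614
[285.976  193.0045] [390.5496 279.3095] [361.2422 241.6989]
[242.3032 140.0519] [298.8367 168.1089] [221.597  226.7445]
```

View pics/side9.png

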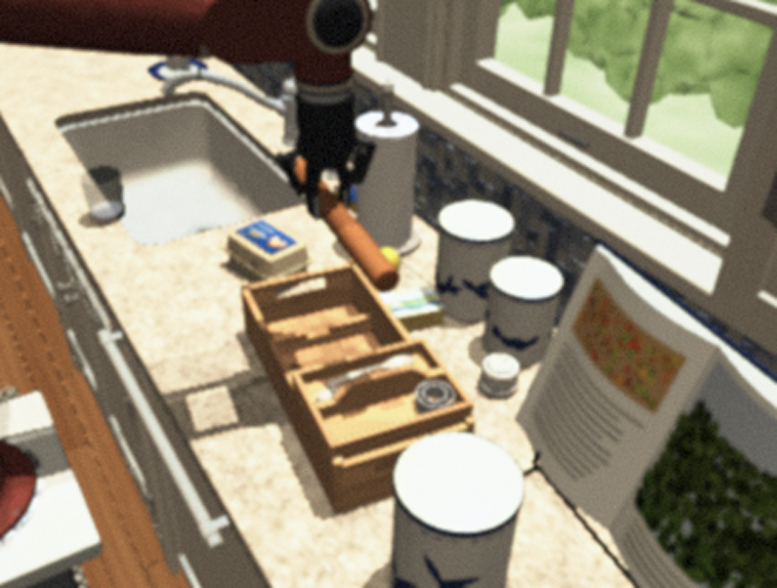

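View pics/top9.png

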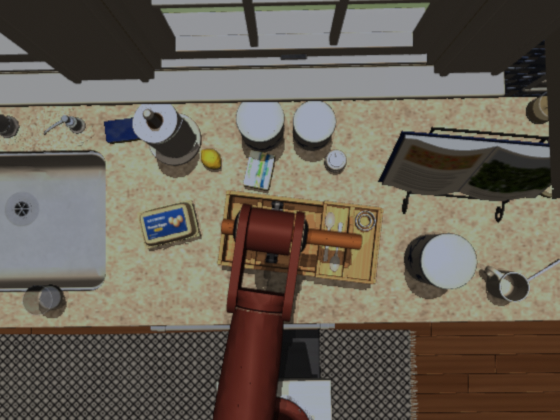

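Both ends appear where the model puts them: top view (361,241) and (222,227), side view (388,275) and (300,168). So the pin is level, about 0.29 m up, and hasn't slipped. I let it settle, then hand in.

Request:
jog_arm(
  steps=[
    [[0,0,0],[0,0,0]],
    [[0,0,0],[0,0,0]],
    [[0,0,0],[0,0,0]],
    [[0,0,0],[0,0,0]],
    [[0,0,0],[0,0,0]],
  ],
)

```text
t: 10.95
tool_pos: [0.5543, -0.0158, 0.4507]
tool_rot: [2.342, 2.068, -0.003]
contact_force: [0.8, 0.9, -2.0]
opening: 0.0334
```

```bash
python3 - <<'E'
from h import *
pst();print(ctrl.get_obs()["dq"])
ctrl.finish_job()
E
```

```text
t 10.95 b [ 0.0016 -0.1325  0.2943] a [-0.0009  0.1874  0.2901] th -0.7567236866229787 top at tray edge 0.31122413862609266 F [ 0.7612  0.8561 -2.0457] Tq [ 0.1002 -0.0061  0.0209] open 0.03344699945715258
[-0.0014  0.0009 -0.0014  0.0018 -0.0001  0.001 ]
the job is handed in; nothing more can be done
```

The rolling pin is out and the job is handed in at about 11 s of the 48 s allowed. It is held level above the organiser; the run gives no verdict, so these are my own checks.

- **Tray:** I slid it to the −y (canister) end by its grip, with closed fingers, until it met the stop at 25 N. In the last pictures it is still flush with that end.
- **Pin:** I gripped it near its middle and raised its +y end. By the arm's pose, that end was at about 134 mm while the other was at about 45 mm. I then drew it slantwise out from under the tray and levelled it.
- **Forces:** After the grasp, the readings taken between moves showed only about 2 N at the wrist, close to the pin's weight. I saw no sign of pressing on the organiser.
- **Final state:** The ends are at about 0.29 m, the tilt is about 1° and the arm is still. In both camera views the pin's ends sit where the model puts them, so it did not slip. The canister, egg box, timer, butter and lemon look unmoved in the pictures; I did not measure them.

No check failed. One thing differed from the description: the tray and the pin both started about 20 mm towards +y instead of centred, and I allowed for it.

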